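Put four swapped table things back on their own cork mats

TASK

The mill, the tea light, the glass shaker and the spice jar stand on one another's cork mats. Put each upright in the middle of its own: the mill on the round mat, the tea light on the square one, the glass shaker on the six-sided one and the spice jar on the oblong one; the empty white pot stand is there to park a thing on meanwhile. Knock nothing over, and leave the yellow travel cup where it stands.

Things in the scene. Friction and masses are not known exactly. Their poses are not given: they have to be found in the camera images.
- mill: Tall waisted wooden mill, round, 170 mm high with a small steel knob on top; foot 58 mm in diameter (to the touch the part below the head counts as a full 58 mm thick, up to 122 mm), round wooden head 50 mm in diameter between 123 and 159 mm above the foot (a good place to grip; the head does not turn). About 0.18 kg. Origin at the centre of its underside, z along its axis.
- candle: Tea light: low round white candle cup, 38 mm in diameter, 15 mm high, about 20 g. Origin at the centre of its underside, z up.
- shaker: Small clear glass shaker with a domed grey cap, round, 44 mm in diameter and 90 mm high; straight glass body up to 66 mm, the cap above it 34 mm in diameter. About 0.1 kg. Origin at the centre of its underside, z along its axis.
- jar: Glass spice jar with a paper label and a flat dark screw lid, round, 41 mm in diameter all the way up, 105 mm high. About 0.11 kg. Origin at the centre of its underside, z along its axis.
- mat_round: Round cork mat, 84 mm in diameter, 6 mm thick. Fixed to the worktop; origin at the centre of its underside, so its upper face is 6 mm above the origin. The mill's place.
- mat_square: Square cork mat, 78 x 78 mm, 6 mm thick. Fixed to the worktop; origin at the centre of its underside, so its upper face is 6 mm above the origin. The tea light's place.
- mat_hexagon: Six-sided cork mat, 84 mm across the flats, 6 mm thick. Fixed to the worktop; origin at the centre of its underside, so its upper face is 6 mm above the origin. The glass shaker's place.
- mat_oblong: Oblong cork mat, 58 mm (its x) by 100 mm (its y), 6 mm thick. Fixed to the worktop; origin at the centre of its underside, so its upper face is 6 mm above the origin. The spice jar's place.
- pot_stand: White round ceramic pot stand, 100 mm in diameter, flat on top, 10 mm high, empty at the start: the free spot on which to put a thing for the time being. Fixed to the worktop; origin at the centre of its underside, upper face 10 mm above the origin.
- travel_cup: Tall yellow travel cup with a black lid, round, 86 mm in diameter, 170 mm high, about 0.4 kg, loose, standing on the bare worktop among the mats; not to be moved. Origin at the centre of its underside.
Mind the look-alikes: they are no part of the job. What is shaped like the candle but green or orange is not meant.

How it is judged:
By the outcome, as a careful person would: the job done as asked, in the order asked, and still so for the second after the job is handed in, with the robot touching nothing.
It also fails if it takes over 141 s, if anything falls off the work surface, if the arm or the gripper's body presses on something with over 40 N, if the wrist force passes 120 N, or if a joint passes its speed limit or range.

ROBOT

A 6-joint arm with a two-finger parallel gripper is mounted at the origin on a cart in front of the work surface, level with it; the furniture and walls round the work are solid. World frame = base frame: x ahead of the robot, y to its left, z up, the work surface at z = 0. Lengths are in m, angles in rad, forces in N, time in s.
With the tool pointing down it reaches from about 0.375 to 0.9 m from the base axis. Payload 3.1 kg.
Tool frame: the origin (TCP) lies between the finger pads; the fingertips stand manip.finger_overhang ahead of it and the grasp point (between the pads) lies 5 mm behind it (manip.finger_overhang is the distance from the TCP to the fingertips, in m); z points along the fingers, y is the line along which they close (so a half turn about z gives the same grasp; the last joint's range is limited). The gripper opens to 85 mm and grips with 20 to 120 N. Pads are 22 mm wide; open, the fingers measure 114 mm over their backs; the gripper's body (76 mm by 85 mm) begins 54 mm behind the grasp point. The pads swing forward as they close: fully open they stand 13 mm farther back than shut.
Start: joints at [-1.494, 0.527, 1.433, -0, 1.181, -0.178], TCP at [0.158, -0.605, 0.245] pointing down, gripper open.
Joint ranges: [-3.08, 3.08], [-0.75, 2.2], [0.22, 2.44], [-1.43, 4.57], [0, 2.65], [-2.85, 2.85]. Speed limits (rad/s): [2.79, 2.79, 3.14, 3.14, 3.14, 3.14].

INTERFACE

Orientations are given as a unit quaternion [x, y, z, w].
In Python, from station import manip gives the robot as it stands.
- The arm moves only by the tool drive_tool, never from a script. Its argument "plan" is a list of rows, each a list of 7 numbers: the shift along the tool's x, y, z in m, then the turn, a rotation vector about the tool's x, y, z in degrees, then the opening, from -1 (shut) to 1 (fully open). In form: [[x, y, z, wx, wy, wz, gripper], ...]. A call has 1 to 10 rows; each row shifts and turns the commanded pose from where the row before left it, along the tool's axes as they then stand; what a row does not reach is not made up. A row lasts 1/10 s, in which the tool goes at most 50 mm and 8.59 degrees, less where a joint would pass 70% of its speed; a pose out of reach is approached as far as the arm can. A call is refused whole if a number of a shift passes 0.05 or a number of a turn 8.59, either way. A call with a gripper value outside its range is refused whole. The fingers move at their own pace and stop on an object; "newtons" is the grip in N (left out, the last holds). Time passes only in rows, so rows that do not move let the fingers close. It gives the time, the measured TCP pose, the force, the opening and the grip force at its end, in the units of the state.
- manip.sense(): the state, without advancing time (a new reading comes with each control period).
- manip.snapshot(name): name is "scene" or "top"; returns a dict with "image" (384x512x3 uint8, red, green, blue), "z_map" (384x512 float32, m along the optical axis (not along the pixel's ray), 0 where there is no reading), "fov_y" (degrees; the focal length in pixels is half the picture's height over the tangent of half this angle, whatever the lens; pixels are square), "cx", "cy" (the principal point, pixels), "k1" (the pictures are not rectified: a ray, as slopes to the right and down, at radius r is drawn at 1 + k1 r^2 times it, then the intrinsics apply), "extrinsics" (4x4, takes a point from camera to world coordinates). Camera axes: x right, y up, looking along -z (the intrinsics and any distortion apply to the point x, -y, -z); pixel columns grow to the right and rows downward; lengths in m; the calibration is good to about 2 mm. A picture is of the moment at which its call begins.
- manip.sign_off(): hands the job in; it is judged then, once.
The state is a dict: "t": time; "q": joint angles; "qd": joint speeds; "tau": joint torques, N m; "tcp_pos": TCP position; "tool_rot": TCP orientation; "force": force on the tool from outside, world axes, zero at the start; "ft_torque": the same for the moment, N m; "finger_gap": opening from 0.0 (shut) to 1.0 (fully open); "gripper_force": force on a finger pad.
Only numpy, scipy, OpenCV 4.12 (cv2) and the standard library are available. Lean on these libraries where they do the work, as an engineer would, in place of code of your own. Each camera call takes 0.05 s, during which the arm holds its last target. There are 200 camera calls.

## Working session

There is one attempt and no reset: what is moved stays moved. The work goes in short steps, Python scripts to look and compute and a tool call to move; the robot and the scene stay as the last step left them, time stands still between calls to the robot, and variables do not carry over. Pictures are saved under pics/ and viewed, at most 14 in all, crops included, and the job is handed in when it is done.

Besides the shell and the picture viewer there is one more tool, called after "Emit:" as name(argument=value, ...) on one line, values as JSON. drive_tool: Moves the arm, as the interface text tells. Its arguments: {"type":"object","properties":{"plan":{"type":"array"},"newtons":{"type":"number"}},"required":["plan"]}

```bash
mkdir -p pics; ls; cat > h.py <<'E'
import numpy as np, cv2
from station import manip
def shot(n):
    s=manip.snapshot(n); cv2.imwrite(f'pics/tmp_{n}.png',s['image'][:,:,::-1]); return s
def pts(s):
    H,W=s['z_map'].shape; f=H/2/np.tan(np.radians(s['fov_y'])/2)
    K=np.array([[f,0,s['cx']],[0,f,s['cy']],[0,0,1]])
    v,u=np.mgrid[0:H,0:W]
    p=np.stack([u,v],-1).reshape(-1,1,2).astype(float)
    r=cv2.undistortPoints(p,K,np.array([s['k1'],0,0,0.])).reshape(H,W,2)
    d=np.stack([r[...,0],-r[...,1],-np.ones((H,W))],-1)@np.array(s['extrinsics'])[:3,:3].T
    o=np.array(s['extrinsics'])[:3,3]
    P=o+d*s['z_map'][...,None]; P[s['z_map']==0]=np.nan
    return P,o,d
def onplane(o,d,z): return o+d*((z-o[2])/d[...,2])[...,None]
E
python3 - <<'E'
from h import *
for n in('scene','top'):
    s=shot(n); cv2.imwrite(f'pics/a_{n}.png',cv2.resize(s['image'][:,:,::-1],(800,600),interpolation=cv2.INTER_CUBIC))
    np.savez(f'a_{n}.npz',**s); print(n,np.round(s['extrinsics'],3).tolist(),s['fov_y'],s['k1'])
print(manip.finger_overhang,manip.sense())
E
```

```text
pics
scene [[0.703, 0.426, -0.569, -0.084], [-0.711, 0.44, -0.549, -0.473], [0.017, 0.791, 0.612, 0.664], [0.0, 0.0, 0.0, 1.0]] 48.373094786747934 -0.028643371838739592
top [[-0.018, 0.987, -0.161, 0.304], [-1.0, -0.019, -0.005, 0.066], [-0.008, 0.161, 0.987, 1.2], [0.0, 0.0, 0.0, 1.0]] 45.09150967118181 -0.13326429729725278
0.014 {'t': 0.1, 'q': array([-1.49448402e+00,  5.28380377e-01,  1.43377605e+00,  1.25340107e-05,
        1.18143611e+00, -1.78485536e-01]), 'qd': array([-0.00029036, -0.00177558, -0.00259486,  0.00067971, -0.00048662,
        0.00075853]), 'tau': array([-3.41457999e-04, -4.43305492e+01, -1.78586429e+01, -1.67002013e-04,
        3.88951303e-03, -5.04758209e-07]), 'tcp_pos': array([ 0.15752307, -0.60417626,  0.24442646]), 'tool_rot': array([ 9.91895535e-01,  1.27052147e-01,  5.68495880e-05, -9.98344655e-04]), 'force': array([ 0.41687118, -0.69458317, -0.14591894]), 'ft_torque': array([-0.00605048,  0.03857988,  0.00156811]), 'gripper_force': 0.0, 'finger_gap': 0.9998390502957923}
```

View pics/a_scene.png

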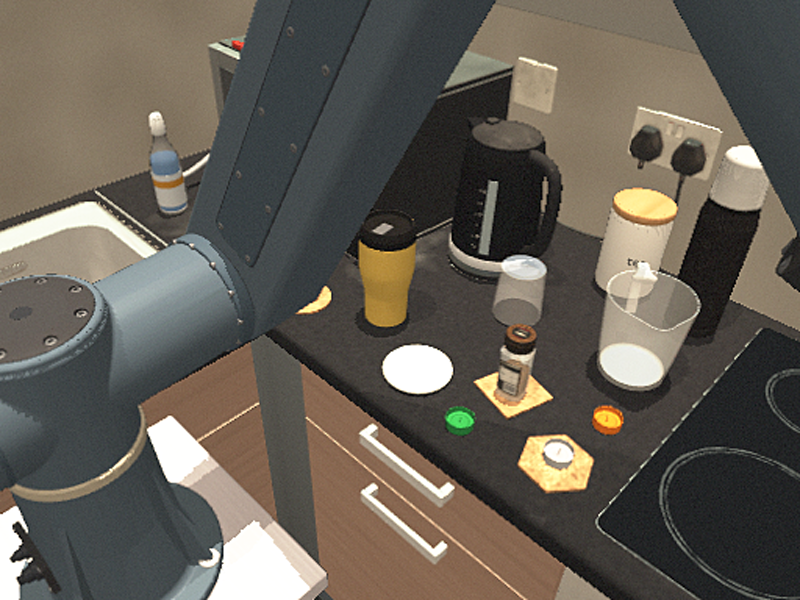

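View pics/a_top.png

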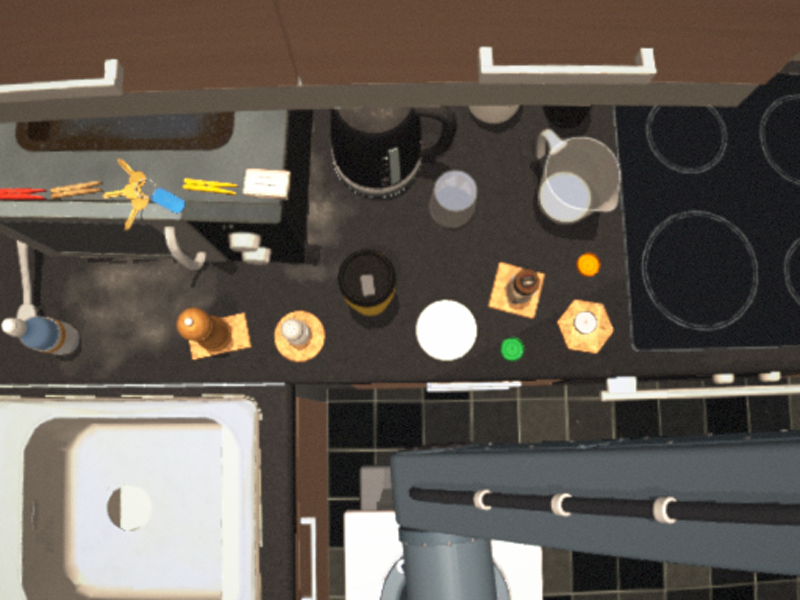

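The top view (800x600 scale) shows the mill at (197,325) on the oblong mat, the shaker at (295,330) on the round mat, and the jar at (521,287) on the square mat. The white candle is at (585,322) on the hexagon, the pot stand at (446,330) and the cup at (367,283). The tea-light candidates are white (585,322), green (512,349) and orange (588,264). The white one fits the description, and the crop below is to confirm it.

```bash
cat > m.py <<'E'
from h import *
import sys
def near(P,x,y,r,z0,z1):
    m=(np.hypot(P[...,0]-x,P[...,1]-y)<r)&(P[...,2]>z0)&(P[...,2]<z1); return P[m]
def circ(xy):
    (c,r)=cv2.minEnclosingCircle(xy.astype(np.float32)); return np.round(c,4),round(r,4)
E
python3 - <<'E'
from m import *
s=np.load('a_top.npz'); P,o,d=pts(s); im=s['image']; hsv=cv2.cvtColor(im,cv2.COLOR_RGB2HSV)
k=.64
Q=onplane(o,d,.006)
cork=cv2.inRange(hsv,(8,60,120),(28,255,255))
for n,(u,v) in dict(oblong=(220,335),round=(300,335),square=(517,290),hexa=(585,325)).items():
    w=np.zeros_like(cork); cv2.circle(w,(int(u*k),int(v*k)),28,255,-1)
    m=(cork&w)>0
    m&=np.abs(P[...,2]-.006)<.008
    xy=Q[m][:,:2]; 
    r=cv2.minAreaRect(xy.astype(np.float32)*1000)
    print(n,m.sum(),'rect',np.round(r[0],1),np.round(r[1],1),round(r[2],1),'circ',circ(xy),'z',np.median(P[m][:,2]).round(4))
w=(hsv[...,1]<50)&(hsv[...,2]>170)
b=np.zeros_like(cork);cv2.circle(b,(int(446*k),int(330*k)),28,255,-1)
print('stand',circ(onplane(o,d,.01)[w&(b>0)][:,:2]),np.nanmedian(P[w&(b>0)][:,2]))
for n,(u,v,R) in dict(mill=(197,325,20),shaker=(295,330,16),jar=(521,287,16),candle=(585,322,12),cup=(367,275,24),green=(512,349,10),orange=(588,264,10)).items():
    q=np.zeros_like(cork);cv2.circle(q,(int(u*k),int(v*k)),int(R),255,-1)
    z=P[q>0]; z=z[z[:,2]>.012]; zt=np.nanpercentile(z[:,2],97)
    for lo,hi in ((zt-.008,zt+.01),(zt-.03,zt-.01)):
        a=z[(z[:,2]>lo)&(z[:,2]<hi)]
        if len(a)>3: print(n,'ztop',zt.round(4),len(a),circ(a[:,:2]),a[:,:2].mean(0).round(4))
# tall obstacles
for x in (.35,.45,.55,.65,.75):
    print(x,[ (y,float(np.nanmax(near(P,x,y,.05,-.1,1.2)[:,2],initial=-9).round(2))) for y in (.6,.5,.4,.3,.2,.1,0,-.1,-.2,-.3,-.4)])
c=im[int(240*k):int(370*k),int(480*k):int(640*k)]
cv2.imwrite('pics/b.png',cv2.resize(c[:,:,::-1],None,fx=6,fy=6,interpolation=cv2.INTER_CUBIC)); 
c=im[int(240*k):int(370*k),int(170*k):int(410*k)]
cv2.imwrite('pics/c.png',cv2.resize(c[:,:,::-1],None,fx=5,fy=5,interpolation=cv2.INTER_CUBIC))
E
```

```text
oblong 419 rect [440.4 376.9] [ 63.6 118.3] 11.6 circ (array([0.4417, 0.3772]), 0.0658) z 0.0055
round 581 rect [438.2 232.8] [84.  83.8] 89.1 circ (array([0.4388, 0.232 ]), 0.0435) z 0.0056
square 545 rect [ 509.1 -133.1] [80.8 81. ] 73.9 circ (array([ 0.5103, -0.1328]), 0.0553) z 0.005
hexa 745 rect [ 445.6 -247.1] [94.5 86.3] 20.1 circ (array([ 0.4464, -0.2464]), 0.0485) z 0.0054
stand (array([ 0.4438, -0.0123]), 0.0506) 0.009379974868690577
mill ztop 0.1726 46 (array([0.4428, 0.372 ]), 0.0142) [0.4441 0.3712]
mill ztop 0.1726 252 (array([0.4442, 0.3722]), 0.0254) [0.4415 0.3669]
shaker ztop 0.0965 107 (array([0.4414, 0.2326]), 0.0156) [0.4413 0.233 ]
shaker ztop 0.0965 44 (array([0.442 , 0.2332]), 0.0177) [0.4378 0.2292]
jar ztop 0.113 209 (array([ 0.5053, -0.1316]), 0.02) [ 0.5054 -0.1317]
jar ztop 0.113 33 (array([ 0.5034, -0.1325]), 0.0205) [ 0.4932 -0.1247]
candle ztop 0.0217 76 (array([ 0.4517, -0.2456]), 0.0194) [ 0.4512 -0.2457]
cup ztop 0.1701 539 (array([0.5052, 0.1116]), 0.0419) [0.5031 0.1112]
cup ztop 0.1701 273 (array([0.5066, 0.1113]), 0.0435) [0.5043 0.1097]
green 
[... 193 characters left out ...]
3, 0.01), (0.2, 0.01), (0.1, 0.0), (0, 0.01), (-0.1, 0.02), (-0.2, 0.01), (-0.3, 0.01), (-0.4, 0.01)]
0.45 [(0.6, 0.2), (0.5, 0.01), (0.4, 0.18), (0.3, 0.15), (0.2, 0.1), (0.1, 0.17), (0, 0.02), (-0.1, 0.11), (-0.2, 0.02), (-0.3, 0.03), (-0.4, 0.01)]
0.55 [(0.6, 0.29), (0.5, 0.29), (0.4, 0.29), (0.3, 0.3), (0.2, 0.31), (0.1, 0.17), (0, 0.01), (-0.1, 0.12), (-0.2, 0.01), (-0.3, 0.02), (-0.4, 0.01)]
0.65 [(0.6, 0.33), (0.5, 0.58), (0.4, 0.7), (0.3, 0.7), (0.2, 0.68), (0.1, 0.67), (0, 0.67), (-0.1, 0.67), (-0.2, 0.68), (-0.3, 0.68), (-0.4, 0.01)]
0.75 [(0.6, 0.29), (0.5, 0.29), (0.4, 0.29), (0.3, 0.29), (0.2, 0.29), (0.1, 0.24), (0, 0.23), (-0.1, 0.01), (-0.2, 0.14), (-0.3, 0.13), (-0.4, 0.01)]
```

View pics/b.png

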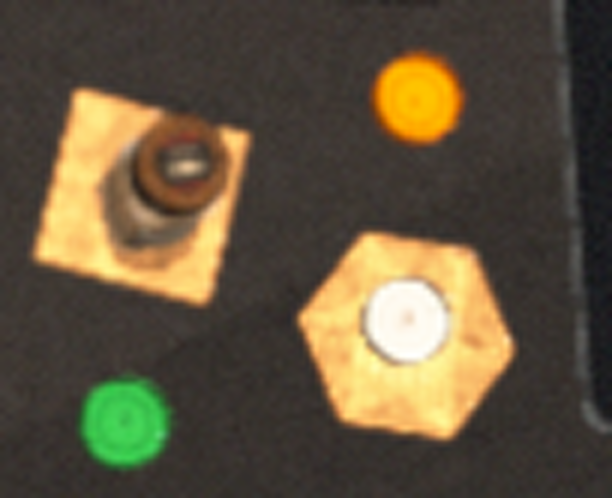

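View pics/c.png

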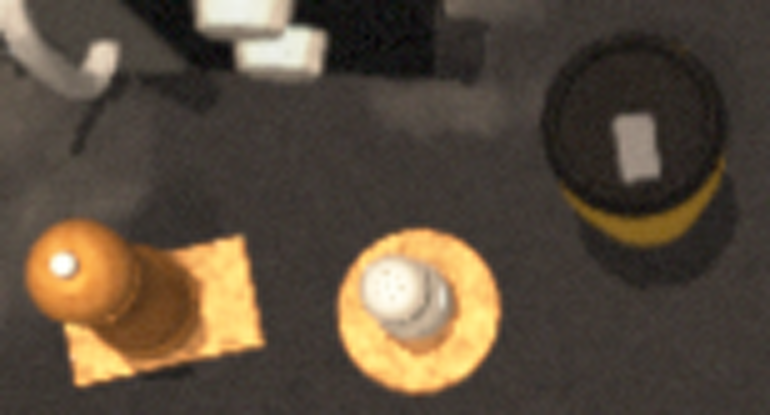

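The crop shows the white tea light on the hexagon at crop (408,320). Green is at (125,422) and orange at (418,98), so white is the one meant. The measured heights and sizes fit. Next: straighten the tool and go above the candle.

Emit:
drive_tool(plan=[[0, 0, 0, 0, 0, 7.3, 0.2], [0, 0, 0, 0, 0, 7.3, 0.2], [0.02, -0.02, 0, 0, 0, 0, 0.2], [0.03, -0.035, 0, 0, 0, 0, 0.2], [0.035, -0.045, 0, 0, 0, 0, 0.2], [0.035, -0.045, 0, 0, 0, 0, 0.2], [0.035, -0.045, 0, 0, 0, 0, 0.2], [0.035, -0.045, 0, 0, 0, 0, 0.2], [0.035, -0.04, 0, 0, 0, 0, 0.2], [0.03, -0.035, 0, 0, 0, 0, 0.2]], newtons=30)

```text
t: 1.1
tcp_pos: [0.3942, -0.3172, 0.2451]
tool_rot: [1.0, 0.0, -0.0, -0.0]
force: [-0.2, -1.2, 0.1]
finger_gap: 0.599
gripper_force: 0.0
```

Emit:
drive_tool(plan=[[0.02, -0.03, 0, 0, 0, 0, 0.2], [0.019, -0.019, 0, 0, 0, 0, 0.2], [0, 0, 0, 0, 0, 0, 0.2], [0, 0, 0, 0, 0, 0, 0.2]])

```text
t: 1.5
tcp_pos: [0.4323, -0.2699, 0.2451]
tool_rot: [1.0, 0.001, -0.0, 0.0]
force: [-1.2, -0.1, -0.6]
finger_gap: 0.599
gripper_force: 0.0
```

```bash
python3 - <<'E'
from m import *
s=np.load('a_top.npz'); P,o,d=pts(s)
for y in np.arange(.14,.5,.04):
    m=(abs(P[...,1]-y)<.02)&(P[...,2]>.2)&(P[...,0]>.46)&(P[...,0]<.62); q=P[m]
    print(round(y,2),np.nanpercentile(q[:,0],1).round(3) if len(q) else None)
E
```

```text
0.14 None
0.18 None
0.22 0.559
0.26 0.544
0.3 0.543
0.34 0.564
0.38 0.537
0.42 0.56
0.46 0.571
```

Emit:
drive_tool(plan=[[0.0095, -0.012, 0.02, 0, 0, 0, 0.2], [0.0095, -0.012, 0.03, 0, 0, 0, 0.2], [0, 0, 0.035, 0, 0, 0, 0.2], [0, 0, 0.035, 0, 0, 0, 0.2], [0, 0, 0.03, 0, 0, 0, 0.2], [0, 0, 0.02, 0, 0, 0, 0.2], [0, 0, 0.01, 0, 0, 0, 0.2], [0, 0, 0, 0, 0, 0, 0.2], [0, 0, 0, 0, 0, 0, 0.2]])

```text
t: 2.4
tcp_pos: [0.4514, -0.2472, 0.0658]
tool_rot: [1.0, -0.0, 0.0, 0.0]
force: [-0.4, 0.5, 0.3]
finger_gap: 0.597
gripper_force: 0.0
```

```bash
python3 - <<'E'
from m import *
s=shot('scene'); cv2.imwrite('pics/d.png',cv2.resize(s['image'][230:330,280:420,::-1],None,fx=5,fy=5,interpolation=cv2.INTER_CUBIC))
E
```

```text
(no output)
```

View pics/d.png

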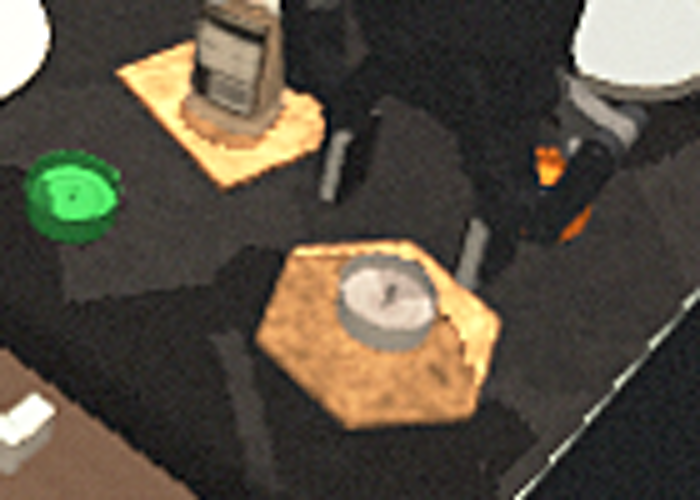

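The fingers, with pads at (335,165) and (470,255) in the crop, straddle the candle at (388,303). Lowering and gripping.

Emit:
drive_tool(plan=[[0, -0.0015, 0.02, 0, 0, 0, 0.2], [0, 0, 0.015, 0, 0, 0, 0.2], [0, 0, 0.007, 0, 0, 0, 0.2], [0, 0, 0.003, 0, 0, 0, 0.2], [0, 0, 0, 0, 0, 0, 0.2], [0, 0, 0, 0, 0, 0, -0.3], [0, 0, 0, 0, 0, 0, -0.5], [0, 0, 0, 0, 0, 0, -0.5], [0, 0, 0, 0, 0, 0, -0.5], [0, 0, 0, 0, 0, 0, -0.5]], newtons=25)

```text
t: 3.45
tcp_pos: [0.4517, -0.2451, 0.0212]
tool_rot: [1.0, 0.0, 0.001, 0.001]
force: [0.0, 0.1, 5.6]
finger_gap: 0.424
gripper_force: 25.3
```

Emit:
drive_tool(plan=[[0, 0, -0.01, 0, 0, 0, -0.5], [0, 0, -0.025, 0, 0, 0, -0.5], [0, 0, -0.03, 0, 0, 0, -0.5], [0, 0, -0.03, 0, 0, 0, -0.5], [0, -0.015, -0.015, 0, 0, 0, -0.5], [0, -0.03, 0, 0, 0, 0, -0.5], [-0.002, -0.035, 0, 0, 0, 0, -0.5], [-0.002, -0.035, 0, 0, 0, 0, -0.5], [-0.002, -0.035, 0, 0, 0, 0, -0.5], [-0.002, -0.035, 0, 0, 0, 0, -0.5]])

```text
t: 4.45
tcp_pos: [0.443, -0.0585, 0.1309]
tool_rot: [1.0, -0.0, 0.0, 0.0]
force: [0.7, 0.5, 0.1]
finger_gap: 0.426
gripper_force: 25.2
```

Emit:
drive_tool(plan=[[0, -0.025, 0, 0, 0, 0, -0.5], [0, -0.015, 0, 0, 0, 0, -0.5], [0, 0, 0, 0, 0, 0, -0.5], [0, 0, 0, 0, 0, 0, -0.5]])

```text
t: 4.85
tcp_pos: [0.4435, -0.0199, 0.1307]
tool_rot: [1.0, 0.001, 0.0, 0.0]
force: [-0.5, -0.6, -0.5]
finger_gap: 0.425
gripper_force: 25.2
```

Emit:
drive_tool(plan=[[0, -0.0075, 0.025, 0, 0, 0, -0.5], [0, 0, 0.03, 0, 0, 0, -0.5], [0, 0, 0.025, 0, 0, 0, -0.5], [0, 0, 0.015, 0, 0, 0, -0.5], [0, 0, 0.007, 0, 0, 0, -0.5], [0, 0, 0.002, 0, 0, 0, -0.5], [0, 0, 0, 0, 0, 0, -0.5], [0, 0, 0, 0, 0, 0, -0.5]])

```text
t: 5.65
tcp_pos: [0.4438, -0.0127, 0.027]
tool_rot: [1.0, -0.0, 0.001, 0.0]
force: [0.6, 0.1, -0.1]
finger_gap: 0.429
gripper_force: 25.2
```

Emit:
drive_tool(plan=[[0, 0, 0, 0, 0, 0, 0.0], [0, 0, 0, 0, 0, 0, 0.2], [0, 0, 0, 0, 0, 0, 0.2], [0, 0, -0.015, 0, 0, 0, 0.2], [0, 0, -0.03, 0, 0, 0, 0.4], [0, 0, -0.04, 0, 0, 0, 0.4], [0, 0, -0.045, 0, 0, 0, 0.4], [0, 0, -0.045, 0, 0, 0, 0.4], [0, 0, -0.03, 0, 0, 0, 0.4], [0, 0, -0.02, 0, 0, 0, 0.4]])

```text
t: 6.65
tcp_pos: [0.4438, -0.0123, 0.2542]
tool_rot: [1.0, 0.0, 0.002, 0.001]
force: [-0.3, 0.3, 0.5]
finger_gap: 0.698
gripper_force: 0.0
```

Emit:
drive_tool(plan=[[0, -0.02, 0, 0, 0, 0, 0.4], [0, -0.035, 0, 0, 0, 0, 0.4], [0, -0.04, 0, 0, 0, 0, 0.4], [0, -0.04, 0, 0, 0, 0, 0.4], [0, -0.04, 0, 0, 0, 0, 0.4], [0, -0.035, 0, 0, 0, 0, 0.4], [-0.002, -0.025, 0, 0, 0, 0, 0.4], [0, -0.01, 0, 0, 0, 0, 0.4], [0, 0, 0, 0, 0, 0, 0.4], [0, 0, 0, 0, 0, 0, 0.4]])

```text
t: 7.65
tcp_pos: [0.4411, 0.2319, 0.2512]
tool_rot: [1.0, -0.0, -0.0, 0.0]
force: [-0.8, -0.7, 0.1]
finger_gap: 0.7
gripper_force: 0.0
```

```bash
python3 - <<'E'
from m import *
s=shot('top'); P,o,d=pts(s); im=s['image']; hsv=cv2.cvtColor(im,cv2.COLOR_RGB2HSV)
a=near(P,.4438,-.0123,.05,.018,.04); print(len(a),circ(a[:,:2]),a[:,:2].mean(0),a[:,2].max())
E
```

```text
68 (array([ 0.4442, -0.0116]), 0.0194) [ 0.44329378 -0.01240574] 0.027312457631417653
```

Emit:
drive_tool(plan=[[0, -0.001, 0.02, 0, 0, 0, 0.4], [0, 0, 0.035, 0, 0, 0, 0.4], [0, 0, 0.035, 0, 0, 0, 0.4], [0, 0, 0.03, 0, 0, 0, 0.4], [0, 0, 0.025, 0, 0, 0, 0.4], [0, 0, 0.025, 0, 0, 0, 0.4], [0, 0, 0.018, 0, 0, 0, 0.4], [0, 0, 0.009, 0, 0, 0, 0.4], [0, 0, 0.004, 0, 0, 0, 0.4], [0, 0, 0, 0, 0, 0, 0.4]])

```text
t: 8.7
tcp_pos: [0.4416, 0.2332, 0.0504]
tool_rot: [1.0, -0.0, -0.0, 0.0]
force: [-0.1, -0.8, -0.3]
finger_gap: 0.7
gripper_force: 0.0
```

Emit:
drive_tool(plan=[[0, 0, 0, 0, 0, 0, 0.2], [0, 0, 0, 0, 0, 0, 0.0], [0, 0, 0, 0, 0, 0, -0.3], [0, 0, 0, 0, 0, 0, -0.3], [0, 0, 0, 0, 0, 0, -0.3], [0, 0, 0, 0, 0, 0, -0.3]], newtons=40)

```text
t: 9.3
tcp_pos: [0.4421, 0.2335, 0.0517]
tool_rot: [1.0, 0.001, 0.001, 0.0]
force: [-0.3, -3.5, 5.9]
finger_gap: 0.448
gripper_force: 39.4
```

```bash
python3 - <<'E'
from m import *
print({k:v for k,v in manip.sense().items() if k in('force','ft_torque','finger_gap','gripper_force')})
a=shot('scene')['image'][130:250,130:290,::-1]; b=shot('top')['image'][150:250,100:260,::-1]
cv2.imwrite('pics/e.png',cv2.vconcat([cv2.resize(a,(400,300),interpolation=2),cv2.resize(b,(400,250),interpolation=2)]))
E
```

```text
{'force': array([-0.27460557, -3.47635021,  5.89000395]), 'ft_torque': array([-0.68396844, -0.01614774, -0.0599908 ]), 'gripper_force': 39.3939651735127, 'finger_gap': 0.44826013783118734}
```

View pics/e.png

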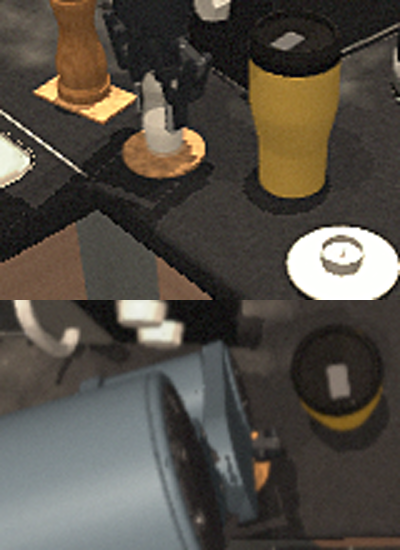

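Emit:
drive_tool(plan=[[0, 0, 0, 0, 0, 0, -0.05], [0, 0, 0, 0, 0, 0, 0.0], [0, 0, 0, 0, 0, 0, 0.1], [0, 0, 0, 0, 0, 0, 0.4], [0, 0, 0, 0, 0, 0, 0.4]])

```text
t: 9.9
tcp_pos: [0.4411, 0.2338, 0.0502]
tool_rot: [1.0, 0.0, -0.0, 0.0]
force: [0.6, 0.3, -0.5]
finger_gap: 0.702
gripper_force: 0.0
```

```bash
python3 - <<'E'
from m import *
print({k:v for k,v in manip.sense().items() if k in('force','tcp_pos','ft_torque','finger_gap','gripper_force')})
s=shot('scene');P,o,d=pts(s)
for z in np.arange(.01,.11,.01):
    q=near(P,.4415,.233,.035,z-.005,z+.005)
    if len(q)>3: print(z.round(3),len(q),q.min(0).round(3)[:2],q.max(0).round(3)[:2])
cv2.imwrite('pics/f.png',cv2.resize(s['image'][140:220,150:230,::-1],(560,560),interpolation=2))
E
```

```text
{'tcp_pos': array([0.44111543, 0.23377252, 0.0501863 ]), 'force': array([ 0.59412615,  0.3445383 , -0.53472543]), 'ft_torque': array([-0.04684541,  0.01295512, -0.00870071]), 'gripper_force': 0.0, 'finger_gap': 0.7020049674296958}
0.01 210 [0.407 0.198] [0.475 0.267]
0.02 45 [0.423 0.21 ] [0.453 0.239]
0.03 44 [0.421 0.21 ] [0.454 0.241]
0.04 43 [0.421 0.209] [0.44  0.264]
0.05 63 [0.423 0.2  ] [0.441 0.266]
0.06 60 [0.424 0.2  ] [0.442 0.266]
0.07 62 [0.425 0.202] [0.446 0.266]
0.08 65 [0.425 0.202] [0.453 0.266]
0.09 66 [0.426 0.2  ] [0.454 0.267]
0.1 22 [0.429 0.201] [0.451 0.265]
```

View pics/f.png

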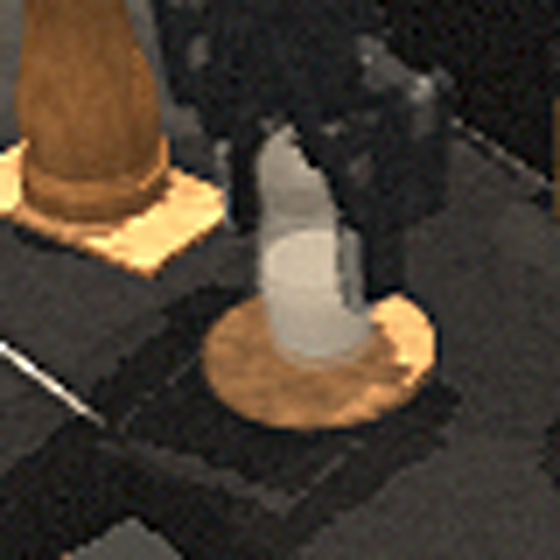

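The shaker is upright at (315,260), between the open fingers. I'll grip lower and better centred.

Emit:
drive_tool(plan=[[0.001, 0.001, 0.004, 0, 0, 0, 0.4], [0, 0.001, 0.003, 0, 0, 0, 0.4], [0, 0, 0, 0, 0, 0, 0.2], [0, 0, 0, 0, 0, 0, 0.1], [0, 0, 0, 0, 0, 0, 0.05], [0, 0, 0, 0, 0, 0, 0.0], [0, 0, 0, 0, 0, 0, -0.1], [0, 0, 0, 0, 0, 0, -0.1]], newtons=30)

```text
t: 10.75
tcp_pos: [0.4426, 0.2321, 0.0438]
tool_rot: [1.0, -0.0, 0.001, -0.0]
force: [-0.1, 3.0, 4.5]
finger_gap: 0.476
gripper_force: 30.0
```

Emit:
drive_tool(plan=[[0, 0, -0.005, 0, 0, 0, -0.1], [0, 0, -0.01, 0, 0, 0, -0.1], [0, 0, -0.02, 0, 0, 0, -0.1], [0, 0, -0.03, 0, 0, 0, -0.1], [0, 0, -0.035, 0, 0, 0, -0.1], [0, 0, -0.035, 0, 0, 0, -0.1], [0, 0, -0.035, 0, 0, 0, -0.1], [0, 0, -0.025, 0, 0, 0, -0.1], [0, 0, -0.015, 0, 0, 0, -0.1], [0, 0, 0, 0, 0, 0, -0.1]])

```text
t: 11.75
tcp_pos: [0.4432, 0.2318, 0.2559]
tool_rot: [1.0, 0.0, 0.003, -0.001]
force: [0.1, 0.1, -1.3]
finger_gap: 0.478
gripper_force: 30.6
```

```bash
python3 - <<'E'
from m import *
print({k:v for k,v in manip.sense().items() if k in('force','tcp_pos','ft_torque','finger_gap','gripper_force')})
s=shot('scene');P,o,d=pts(s)
for z in np.arange(.15,.3,.01):
    q=near(P,.442,.231,.03,z-.005,z+.005)
    if len(q)>3: print(z.round(3),len(q),q.min(0).round(3)[:2],q.max(0).round(3)[:2])
cv2.imwrite('pics/g.png',cv2.resize(s['image'][80:220,130:270,::-1],(560,560),interpolation=2))
E
```

```text
{'tcp_pos': array([0.44321205, 0.23180839, 0.25592939]), 'force': array([ 0.09140549,  0.05517115, -1.32271108]), 'ft_torque': array([-0.00084984, -0.03023879, -0.020578  ]), 'gripper_force': 30.601096381433308, 'finger_gap': 0.4776467457949494}
0.22 26 [0.425 0.21 ] [0.456 0.234]
0.23 69 [0.424 0.209] [0.456 0.239]
0.24 63 [0.421 0.208] [0.456 0.24 ]
0.25 76 [0.421 0.201] [0.452 0.259]
0.26 79 [0.422 0.201] [0.445 0.257]
0.27 90 [0.424 0.201] [0.448 0.258]
0.28 77 [0.426 0.203] [0.439 0.258]
0.29 62 [0.426 0.204] [0.453 0.259]
```

View pics/g.png

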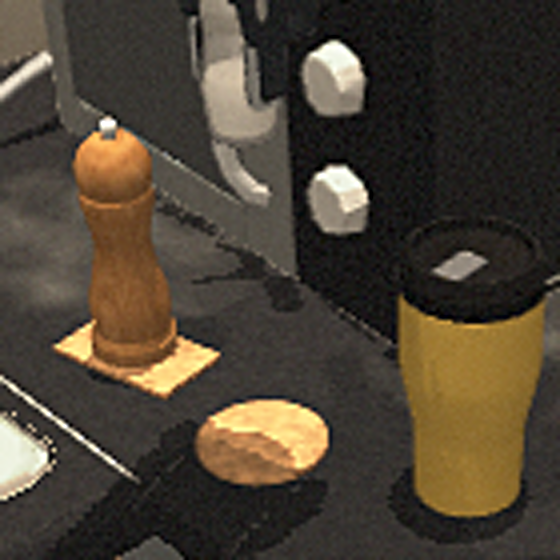

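The shaker is held upright at (235,100) in the crop, and the mill and cup are unmoved. Carrying it to the hexagon.

Emit:
drive_tool(plan=[[0, 0.015, 0, 0, 0, 0, -0.1], [0, 0.03, 0, 0, 0, 0, -0.1], [0, 0.04, 0, 0, 0, 0, -0.1], [0, 0.045, 0, 0, 0, 0, -0.1], [0, 0.045, 0, 0, 0, 0, -0.1], [0, 0.045, 0, 0, 0, 0, -0.1], [0, 0.045, 0, 0, 0, 0, -0.1], [0, 0.045, 0, 0, 0, 0, -0.1], [0, 0.045, 0, 0, 0, 0, -0.1], [0, 0.04, 0, 0, 0, 0, -0.1]])

```text
t: 12.8
tcp_pos: [0.441, -0.165, 0.2519]
tool_rot: [1.0, -0.001, -0.001, -0.001]
force: [0.5, -0.6, -1.4]
finger_gap: 0.479
gripper_force: 30.6
```

Emit:
drive_tool(plan=[[0, 0.035, 0, 0, 0, 0, -0.1], [0, 0.025, 0, 0, 0, 0, -0.1], [0, 0.015, 0, 0, 0, 0, -0.1], [0, 0, 0, 0, 0, 0, -0.1], [0, 0, 0, 0, 0, 0, -0.1]])

```text
t: 13.3
tcp_pos: [0.4415, -0.237, 0.2525]
tool_rot: [1.0, -0.0, -0.001, -0.001]
force: [0.1, -0.1, -1.3]
finger_gap: 0.474
gripper_force: 30.6
```

```bash
python3 - <<'E'
from m import *
s=shot('top');P,o,d=pts(s); hsv=cv2.cvtColor(s['image'],cv2.COLOR_RGB2HSV)
cork=cv2.inRange(hsv,(8,60,120),(28,255,255))>0
Q=onplane(o,d,.006); k=.64
for n,x,y in(('hex',.446,-.247),('round',.438,.233),('oblong',.437,.36),('square',.51,-.133)):
    m=cork&(np.hypot(Q[...,0]-x,Q[...,1]-y)<.06)&(abs(P[...,2]-.006)<.006); xy=Q[m][:,:2]
    r=cv2.minAreaRect((xy*1000).astype(np.float32)); print(n,m.sum(),circ(xy),np.round(r[0],1),np.round(r[1],1),round(r[2],1),xy.mean(0).round(4))
    if n=='oblong': print(np.round(xy[xy[:,1]<.345],3)[::6].tolist())
E
```

```text
hex 559 (array([ 0.4452, -0.2446]), 0.0469) [ 447.8 -234.6] [73.  85.4] 81.3 [ 0.4447 -0.2344]
round 811 (array([0.4388, 0.232 ]), 0.0433) [438.2 232.8] [84.  83.8] 89.1 [0.4387 0.2317]
oblong 387 (array([0.4415, 0.3674]), 0.0565) [439.7 368.6] [ 59.9 102.7] 13.0 [0.437  0.3545]
[[0.479, 0.331], [0.477, 0.333], [0.474, 0.336], [0.471, 0.341], [0.471, 0.325], [0.469, 0.328], [0.466, 0.336], [0.464, 0.344], [0.463, 0.328], [0.461, 0.336], [0.458, 0.344], [0.458, 0.328], [0.455, 0.336], [0.453, 0.344], [0.453, 0.328], [0.45, 0.336], [0.448, 0.344], [0.447, 0.328], [0.445, 0.336], [0.442, 0.343], [0.442, 0.328], [0.44, 0.341], [0.439, 0.325], [0.437, 0.335], [0.437, 0.32], [0.434, 0.33], [0.432, 0.341], [0.432, 0.325], [0.429, 0.335], [0.429, 0.317], [0.426, 0.33], [0.426, 0.314], [0.424, 0.33], [0.421, 0.343], [0.421, 0.327], [0.419, 0.335]]
square 503 (array([ 0.5087, -0.1323]), 0.0542) [ 509.3 -132.7] [80.7 80.5] 73.2 [ 0.5052 -0.1255]
```

Emit:
drive_tool(plan=[[0.002, 0.005, 0.02, 0, 0, 0, -0.1], [0.002, 0.0045, 0.035, 0, 0, 0, -0.1], [0, 0, 0.04, 0, 0, 0, -0.1], [0, 0, 0.035, 0, 0, 0, -0.1], [0, 0, 0.03, 0, 0, 0, -0.1], [0, 0, 0.02, 0, 0, 0, -0.1], [0, 0, 0.01, 0, 0, 0, -0.1], [0, 0, 0, 0, 0, 0, -0.1], [0, 0, 0, 0, 0, 0, -0.1]])

```text
t: 14.25
tcp_pos: [0.4469, -0.2475, 0.064]
tool_rot: [1.0, 0.0, 0.0, 0.0]
force: [0.3, 0.2, -0.6]
finger_gap: 0.477
gripper_force: 30.6
```

Emit:
drive_tool(plan=[[-0.001, -0.001, 0.008, 0, 0, 0, -0.1], [0, 0, 0.006, 0, 0, 0, -0.1], [0, 0, 0.004, 0, 0, 0, -0.1], [0, 0, 0.001, 0, 0, 0, -0.1], [0, 0, 0, 0, 0, 0, -0.1], [0, 0, 0, 0, 0, 0, -0.1]])

```text
t: 14.85
tcp_pos: [0.4453, -0.2469, 0.0444]
tool_rot: [1.0, -0.0, 0.0, 0.0]
force: [0.8, 0.4, -1.0]
finger_gap: 0.472
gripper_force: 30.7
```

Emit:
drive_tool(plan=[[0, 0, 0.0012, 0, 0, 0, -0.1], [0, 0, 0, 0, 0, 0, -0.1], [0, 0, 0, 0, 0, 0, 0.0], [0, 0, 0, 0, 0, 0, 0.1], [0, 0, 0, 0, 0, 0, 0.2], [0, 0, 0, 0, 0, 0, 0.4], [0, 0, 0, 0, 0, 0, 0.4]])

```text
t: 15.55
tcp_pos: [0.4452, -0.2468, 0.043]
tool_rot: [1.0, -0.0, -0.0, -0.0]
force: [-0.3, -0.1, 0.3]
finger_gap: 0.697
gripper_force: 0.0
```

Emit:
drive_tool(plan=[[0, 0, -0.01, 0, 0, 0, 0.4], [0, 0, -0.02, 0, 0, 0, 0.4], [0, 0, -0.03, 0, 0, 0, 0.4], [0, 0, -0.04, 0, 0, 0, 0.4], [0, 0, -0.045, 0, 0, 0, 0.4], [0, 0, -0.045, 0, 0, 0, 0.5], [0, 0, -0.03, 0, 0, 0, 0.6], [0, 0, -0.02, 0, 0, 0, 0.6], [0, 0, 0, 0, 0, 0, 0.6]])

```text
t: 16.45
tcp_pos: [0.4465, -0.2478, 0.2869]
tool_rot: [1.0, 0.0, 0.003, 0.003]
force: [1.2, 0.0, 0.6]
finger_gap: 0.8
gripper_force: 0.0
```

```bash
python3 - <<'E'
from m import *
print(manip.sense()['tcp_pos'])
s=shot('scene');P,o,d=pts(s)
q=near(P,.446,-.247,.04,.06,.11); print(q[:,2].max(),len(q))
for z in (.02,.04,.06,.085):
    a=q=near(P,.446,-.247,.04,z-.006,z+.006); print(z,q.min(0).round(3)[:2],q.max(0).round(3)[:2])
E
```

```text
[ 0.44652611 -0.24778514  0.28692178]
0.09819061200448587 403
0.02 [ 0.424 -0.268] [ 0.452 -0.231]
0.04 [ 0.422 -0.269] [ 0.45  -0.228]
0.06 [ 0.425 -0.266] [ 0.45  -0.231]
0.085 [ 0.427 -0.263] [ 0.458 -0.232]
```

Emit:
drive_tool(plan=[[0, -0.025, 0, 0, 0, 0, 0.6], [0, -0.045, 0, 0, 0, 0, 0.6], [0, -0.05, 0, 0, 0, 0, 0.6], [0, -0.05, 0, 0, 0, 0, 0.6], [0, -0.05, 0, 0, 0, 0, 0.6], [0, -0.05, 0, 0, 0, 0, 0.6], [0, -0.05, 0, 0, 0, 0, 0.6], [0, -0.05, 0, 0, 0, 0, 0.6], [0, -0.05, 0, 0, 0, 0, 0.6], [0, -0.05, 0, 0, 0, 0, 0.6]])

```text
t: 17.5
tcp_pos: [0.4437, 0.2249, 0.2815]
tool_rot: [1.0, 0.0, -0.002, 0.001]
force: [0.2, -0.3, 0.8]
finger_gap: 0.803
gripper_force: 0.0
```

Emit:
drive_tool(plan=[[0, -0.045, 0, 0, 0, 0, 0.6], [0, -0.045, 0, 0, 0, 0, 0.6], [0, -0.03, 0, 0, 0, 0, 0.6], [0, -0.02, 0, 0, 0, 0, 0.6], [0, 0, 0, 0, 0, 0, 0.6], [0, 0, 0, 0, 0, 0, 0.6]])

```text
t: 18.1
tcp_pos: [0.4442, 0.3626, 0.2814]
tool_rot: [1.0, 0.001, -0.002, 0.001]
force: [-0.1, -0.4, 0.1]
finger_gap: 0.799
gripper_force: 0.0
```

Emit:
drive_tool(plan=[[0, -0.0095, 0.02, 0, 0, 0, 0.6], [0, 0, 0.03, 0, 0, 0, 0.6], [0, 0, 0.02, 0, 0, 0, 0.6], [0, 0, 0, 0, 0, 0, 0.6], [0, 0, 0, 0, 0, 0, 0.6]])

```text
t: 18.6
tcp_pos: [0.4454, 0.3716, 0.213]
tool_rot: [1.0, -0.001, -0.001, 0.0]
force: [-0.2, 0.5, -0.5]
finger_gap: 0.801
gripper_force: 0.0
```

```bash
python3 - <<'E'
from m import *
s=shot('scene');P,o,d=pts(s)
for z in (.02,.06,.1,.12,.135,.147,.155,.17):
    q=near(P,.444,.372,.04,z-.005,z+.005)
    if len(q): 
        # near side facing camera: fit circle algebraically
        A=np.c_[2*q[:,:2],np.ones(len(q))]; c=np.linalg.lstsq(A,(q[:,:2]**2).sum(1),rcond=None)[0]; r=np.sqrt(c[2]+c[0]**2+c[1]**2)
        print(z,len(q),q.min(0).round(3)[:2],q.max(0).round(3)[:2],'fit',c[:2].round(4),r.round(4))
cv2.imwrite('pics/i.png',cv2.resize(s['image'][70:210,110:250,::-1],(560,560),interpolation=2))
E
```

```text
0.02 90 [0.416 0.342] [0.469 0.392] fit [0.444  0.3707] 0.0259
0.06 75 [0.418 0.346] [0.466 0.388] fit [0.4448 0.3719] 0.0236
0.1 44 [0.424 0.35 ] [0.457 0.377] fit [0.4446 0.3701] 0.0181
0.12 57 [0.421 0.345] [0.46  0.378] fit [0.4432 0.3687] 0.0215
0.135 49 [0.421 0.345] [0.458 0.374] fit [0.4444 0.3695] 0.0222
0.147 77 [0.419 0.345] [0.466 0.384] fit [0.4431 0.3692] 0.0228
0.155 92 [0.42  0.346] [0.466 0.386] fit [0.443  0.3691] 0.0199
0.17 35 [0.429 0.355] [0.454 0.381] fit [0.4414 0.3685] 0.0076
```

View pics/i.png

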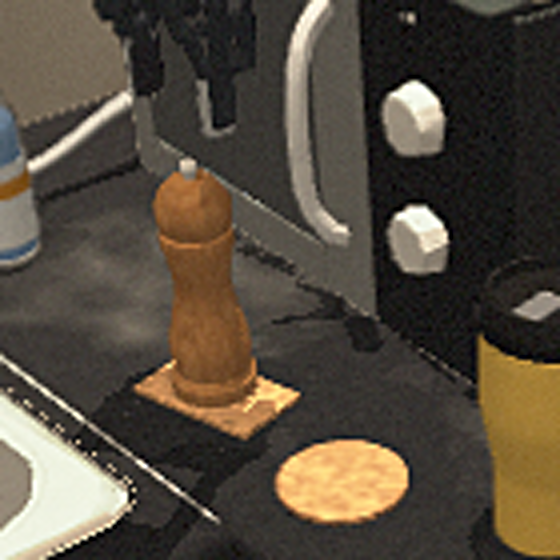

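The mill is upright at (200,290), under the open fingers, and the round mat at (342,480) is empty. Gripping the head.

Emit:
drive_tool(plan=[[-0.0012, 0.001, 0.015, 0, 0, 0, 0.6], [0, 0, 0.02, 0, 0, 0, 0.6], [0, 0, 0.017, 0, 0, 0, 0.6], [0, 0, 0.012, 0, 0, 0, 0.6], [0, 0, 0.005, 0, 0, 0, 0.6], [0, 0, 0, 0, 0, 0, 0.6]])

```text
t: 19.25
tcp_pos: [0.4443, 0.3717, 0.1442]
tool_rot: [1.0, -0.0, 0.0, -0.0]
force: [0.7, 0.6, 1.2]
finger_gap: 0.797
gripper_force: 0.0
```

Emit:
drive_tool(plan=[[0, 0, 0, 0, 0, 0, 0.4], [0, 0, 0, 0, 0, 0, 0.25], [0, 0, 0, 0, 0, 0, 0.18], [0, 0, 0, 0, 0, 0, 0.1], [0, 0, 0, 0, 0, 0, 0.0], [0, 0, 0, 0, 0, 0, 0.0], [0, 0, 0, 0, 0, 0, 0.0]], newtons=40)

```text
t: 19.95
tcp_pos: [0.4447, 0.3721, 0.1453]
tool_rot: [1.0, 0.0, 0.001, -0.001]
force: [-0.5, 0.2, 5.3]
finger_gap: 0.549
gripper_force: 40.2
```

Emit:
drive_tool(plan=[[0, 0, -0.008, 0, 0, 0, 0.0], [0, 0, -0.015, 0, 0, 0, 0.0], [0, 0, -0.015, 0, 0, 0, 0.0], [0, 0.008, -0.005, 0, 0, 0, 0.0], [0, 0.015, 0, 0, 0, 0, 0.0], [-0.003, 0.022, 0, 0, 0, 0, 0.0], [-0.003, 0.025, 0, 0, 0, 0, 0.0], [0, 0.025, 0, 0, 0, 0, 0.0], [0, 0.02, 0, 0, 0, 0, 0.0], [0, 0.012, 0, 0, 0, 0, 0.0]])

```text
t: 20.95
tcp_pos: [0.4368, 0.2421, 0.1863]
tool_rot: [1.0, -0.001, -0.002, 0.001]
force: [0.7, -0.5, -0.4]
finger_gap: 0.547
gripper_force: 41.5
```

Emit:
drive_tool(plan=[[0, 0.007, 0, 0, 0, 0, 0.0], [0, 0.004, 0, 0, 0, 0, 0.0], [0, 0, 0, 0, 0, 0, 0.0], [0, 0, 0, 0, 0, 0, 0.0], [0, 0, 0, 0, 0, 0, 0.0]])

```text
t: 21.45
tcp_pos: [0.4381, 0.2343, 0.1871]
tool_rot: [1.0, 0.0, 0.0, -0.0]
force: [-0.1, 0.7, -2.7]
finger_gap: 0.545
gripper_force: 41.5
```

```bash
python3 - <<'E'
from m import *
print({k:v for k,v in manip.sense().items() if k in('force','tcp_pos','ft_torque','finger_gap')})
s=shot('scene');P,o,d=pts(s)
for z in (.055,.065,.1,.12,.14,.18):
    q=near(P,.4385,.2325,.04,z-.005,z+.005)
    if len(q)>3:
        A=np.c_[2*q[:,:2],np.ones(len(q))]; c=np.linalg.lstsq(A,(q[:,:2]**2).sum(1),rcond=None)[0]; r=np.sqrt(c[2]+c[0]**2+c[1]**2)
        print(z,len(q),q.min(0).round(3)[:2],q.max(0).round(3)[:2],'fit',c[:2].round(4),r.round(4))
q=near(P,.4385,.2325,.04,.02,.3);print(q[:,2].min())
E
```

```text
{'tcp_pos': array([0.43814736, 0.23430547, 0.18711574]), 'force': array([-0.06130767,  0.6682397 , -2.68902466]), 'ft_torque': array([-0.05265154,  0.01949279,  0.01974566]), 'finger_gap': 0.5451509833467624}
0.055 78 [0.409 0.205] [0.46  0.247] fit [0.4389 0.2342] 0.0283
0.065 100 [0.409 0.205] [0.461 0.253] fit [0.4388 0.2342] 0.0264
0.1 87 [0.412 0.208] [0.458 0.25 ] fit [0.4382 0.2332] 0.0237
0.12 73 [0.415 0.212] [0.453 0.247] fit [0.4377 0.2329] 0.0189
0.14 52 [0.418 0.214] [0.451 0.237] fit [0.4371 0.2321] 0.0173
0.18 63 [0.413 0.2  ] [0.449 0.24 ] fit [0.4411 0.2293] 0.0255
0.049335817889080924
```

Emit:
drive_tool(plan=[[0, 0.0015, 0.01, 0, 0, 0, 0.0], [0, 0, 0.014, 0, 0, 0, 0.0], [0, 0, 0.01, 0, 0, 0, 0.0], [0, 0, 0.005, 0, 0, 0, 0.0], [0, 0, 0.001, 0, 0, 0, 0.0], [0, 0, 0, 0, 0, 0, 0.0], [0, 0, 0, 0, 0, 0, 0.0]])

```text
t: 22.2
tcp_pos: [0.4385, 0.2323, 0.1474]
tool_rot: [1.0, 0.0, 0.0, -0.0]
force: [-0.5, 0.7, -1.7]
finger_gap: 0.544
gripper_force: 41.5
```

Emit:
drive_tool(plan=[[0, 0, 0.0015, 0, 0, 0, 0.0], [0, 0, 0.001, 0, 0, 0, 0.0], [0, 0, 0, 0, 0, 0, 0.0], [0, 0, 0, 0, 0, 0, 0.0]])

```text
t: 22.6
tcp_pos: [0.4386, 0.2323, 0.1453]
tool_rot: [1.0, 0.0, 0.001, -0.0]
force: [0.1, -1.0, 4.2]
finger_gap: 0.546
gripper_force: 42.0
```

Touching down. Releasing, then going to the jar.

Emit:
drive_tool(plan=[[0, 0, 0, 0, 0, 0, 0.12], [0, 0, 0, 0, 0, 0, 0.2], [0, 0, 0, 0, 0, 0, 0.4], [0, 0, 0, 0, 0, 0, 0.6], [0, 0, 0, 0, 0, 0, 0.6], [0, 0, -0.01, 0, 0, 0, 0.6], [0, 0, -0.03, 0, 0, 0, 0.6], [0, 0, -0.04, 0, 0, 0, 0.6], [0, 0, -0.04, 0, 0, 0, 0.6], [0, 0, -0.02, 0, 0, 0, 0.6]])

```text
t: 23.6
tcp_pos: [0.4394, 0.2327, 0.2888]
tool_rot: [1.0, 0.0, 0.003, -0.001]
force: [0.2, 0.0, -0.6]
finger_gap: 0.8
gripper_force: 0.0
```

Emit:
drive_tool(plan=[[0.005, 0.02, 0, 0, 0, 0, 0.5], [0.005, 0.035, 0, 0, 0, 0, 0.4], [0.005, 0.045, 0, 0, 0, 0, 0.4], [0.01, 0.045, 0, 0, 0, 0, 0.4], [0.01, 0.045, 0, 0, 0, 0, 0.4], [0.01, 0.045, 0, 0, 0, 0, 0.4], [0.01, 0.045, 0, 0, 0, 0, 0.4], [0.005, 0.035, 0, 0, 0, 0, 0.4], [0.005, 0.03, 0, 0, 0, 0, 0.4], [0, 0.02, 0, 0, 0, 0, 0.4]])

```text
t: 24.6
tcp_pos: [0.5036, -0.1353, 0.2853]
tool_rot: [1.0, -0.001, 0.001, 0.001]
force: [0.1, -0.6, 0.2]
finger_gap: 0.702
gripper_force: 0.0
```

Emit:
drive_tool(plan=[[0, 0, 0, 0, 0, 0, 0.4], [0, 0, 0, 0, 0, 0, 0.4]])

```text
t: 24.8
tcp_pos: [0.5027, -0.1326, 0.2849]
tool_rot: [1.0, -0.001, -0.0, -0.0]
force: [0.2, 0.7, 0.8]
finger_gap: 0.703
gripper_force: 0.0
```

```bash
python3 - <<'E'
from m import *
def fit(P,x,y,z,R=.04):
    q=near(P,x,y,R,z-.006,z+.006)
    if len(q)>5:
        A=np.c_[2*q[:,:2],np.ones(len(q))]; c=np.linalg.lstsq(A,(q[:,:2]**2).sum(1),rcond=None)[0]; r=np.sqrt(c[2]+c[0]**2+c[1]**2)
        print(z,len(q),q.min(0).round(3)[:2],q.max(0).round(3)[:2],'fit',c[:2].round(4),r.round(4))
s=shot('scene');P,o,d=pts(s)
print('mill');[fit(P,.4385,.2325,z) for z in(.02,.15)]
print('jar');[fit(P,.505,-.132,z) for z in(.02,.05,.08,.1)]
t=shot('top');P,o,d=pts(t);hsv=cv2.cvtColor(t['image'],cv2.COLOR_RGB2HSV)
print('oblong cleared'); m=(cv2.inRange(hsv,(8,60,120),(28,255,255))>0)
Q=onplane(o,d,.006); m&=(np.hypot(Q[...,0]-.44,Q[...,1]-.368)<.062)&(abs(P[...,2]-.006)<.006); xy=Q[m][:,:2]
r=cv2.minAreaRect((xy*1000).astype(np.float32)); print(m.sum(),r,xy.mean(0),circ(xy))
E
```

```text
mill
0.02 113 [0.411 0.202] [0.465 0.256] fit [0.4389 0.2316] 0.0268
0.15 115 [0.413 0.204] [0.459 0.244] fit [0.4371 0.2285] 0.0217
jar
0.02 92 [ 0.484 -0.157] [ 0.52  -0.119] fit [ 0.5053 -0.1365] 0.0206
0.05 91 [ 0.484 -0.157] [ 0.517 -0.121] fit [ 0.5049 -0.1365] 0.0201
0.08 104 [ 0.483 -0.157] [ 0.518 -0.122] fit [ 0.5043 -0.1369] 0.0197
0.1 93 [ 0.484 -0.157] [ 0.511 -0.121] fit [ 0.5055 -0.1361] 0.0191
oblong cleared
856 ((441.0092468261719, 369.509765625), (60.781490325927734, 103.50927734375), 11.322016716003418) [0.44082909 0.36902732] (array([0.4415, 0.3691]), 0.0572)
```

Emit:
drive_tool(plan=[[0.0022, 0.002, 0.025, 0, 0, 0, 0.4], [0, 0, 0.035, 0, 0, 0, 0.4], [0, 0, 0.04, 0, 0, 0, 0.4], [0, 0, 0.04, 0, 0, 0, 0.4], [0, 0, 0.035, 0, 0, 0, 0.4], [0, 0, 0.025, 0, 0, 0, 0.4], [0, 0, 0.015, 0, 0, 0, 0.4], [0, 0, 0.007, 0, 0, 0, 0.4], [0, 0, 0, 0, 0, 0, 0.4], [0, 0, 0, 0, 0, 0, 0.4]])

```text
t: 25.9
tcp_pos: [0.5059, -0.1345, 0.0634]
tool_rot: [1.0, 0.0, 0.001, 0.0]
force: [0.4, -0.1, -0.4]
finger_gap: 0.699
gripper_force: 0.0
```

Emit:
drive_tool(plan=[[0, 0, 0, 0, 0, 0, 0.2], [0, 0, 0, 0, 0, 0, 0.1], [0, 0, 0, 0, 0, 0, 0.05], [0, 0, 0, 0, 0, 0, 0.0], [0, 0, 0, 0, 0, 0, -0.05], [0, 0, 0, 0, 0, 0, -0.15], [0, 0, 0, 0, 0, 0, -0.2], [0, 0, 0, 0, 0, 0, -0.2]], newtons=30)

```text
t: 26.7
tcp_pos: [0.5057, -0.1346, 0.0636]
tool_rot: [1.0, -0.0, 0.001, 0.0]
force: [-0.1, 1.4, 6.5]
finger_gap: 0.483
gripper_force: 28.1
```

```bash
python3 - <<'E'
from m import *
def fit(P,x,y,z,R=.04):
    q=near(P,x,y,R,z-.006,z+.006)
    if len(q)>5:
        A=np.c_[2*q[:,:2],np.ones(len(q))]; c=np.linalg.lstsq(A,(q[:,:2]**2).sum(1),rcond=None)[0]; r=np.sqrt(c[2]+c[0]**2+c[1]**2)
        print(z,len(q),q.min(0).round(3)[:2],q.max(0).round(3)[:2],'fit',c[:2].round(4),r.round(4))
s=shot('scene');P,o,d=pts(s)
[fit(P,.505,-.134,z,.03) for z in(.02,.03,.04)]
E
```

```text
0.02 93 [ 0.484 -0.157] [ 0.52  -0.122] fit [ 0.5055 -0.1359] 0.0208
0.03 77 [ 0.484 -0.158] [ 0.515 -0.121] fit [ 0.5049 -0.1363] 0.0204
0.04 86 [ 0.484 -0.157] [ 0.513 -0.123] fit [ 0.5041 -0.1368] 0.0196
```

Emit:
drive_tool(plan=[[0, 0, -0.005, 0, 0, 0, -0.2], [0, 0, -0.015, 0, 0, 0, -0.2], [0, 0, -0.03, 0, 0, 0, -0.2], [0, 0, -0.035, 0, 0, 0, -0.2], [0, 0, -0.035, 0, 0, 0, -0.2], [0, 0, -0.035, 0, 0, 0, -0.2], [0, 0, -0.035, 0, 0, 0, -0.2], [0, 0, -0.025, 0, 0, 0, -0.2], [0, 0, -0.015, 0, 0, 0, -0.2], [0, 0, 0, 0, 0, 0, -0.2]])

```text
t: 27.75
tcp_pos: [0.5062, -0.1354, 0.2949]
tool_rot: [1.0, -0.0, 0.002, 0.001]
force: [0.6, 0.2, -1.1]
finger_gap: 0.483
gripper_force: 28.7
```

Emit:
drive_tool(plan=[[-0.005, -0.015, 0, 0, 0, 0, -0.2], [-0.008, -0.03, 0, 0, 0, 0, -0.2], [-0.01, -0.04, 0, 0, 0, 0, -0.2], [-0.01, -0.045, 0, 0, 0, 0, -0.2], [-0.01, -0.045, 0, 0, 0, 0, -0.2], [-0.01, -0.045, 0, 0, 0, 0, -0.2], [-0.005, -0.045, 0, 0, 0, 0, -0.2], [-0.005, -0.045, 0, 0, 0, 0, -0.2], [0, -0.045, 0, 0, 0, 0, -0.2], [0, -0.04, 0, 0, 0, 0, -0.2]])

```text
t: 28.75
tcp_pos: [0.4395, 0.2624, 0.2908]
tool_rot: [1.0, 0.001, -0.002, 0.001]
force: [0.7, -0.9, -1.3]
finger_gap: 0.484
gripper_force: 28.8
```

Emit:
drive_tool(plan=[[0, -0.04, 0, 0, 0, 0, -0.2], [0, -0.035, 0, 0, 0, 0, -0.2], [0, -0.02, 0, 0, 0, 0, -0.2], [0, -0.01, 0, 0, 0, 0, -0.2], [0, 0, 0, 0, 0, 0, -0.2], [0, 0, 0, 0, 0, 0, -0.2]])

```text
t: 29.35
tcp_pos: [0.4414, 0.3643, 0.2916]
tool_rot: [1.0, -0.0, -0.001, 0.001]
force: [-0.1, 0.5, -2.2]
finger_gap: 0.481
gripper_force: 28.8
```

Emit:
drive_tool(plan=[[0, -0.005, 0.02, 0, 0, 0, -0.2], [0, 0, 0.035, 0, 0, 0, -0.2], [0, 0, 0.04, 0, 0, 0, -0.2], [0, 0, 0.04, 0, 0, 0, -0.2], [0, 0, 0.035, 0, 0, 0, -0.2], [0, 0, 0.025, 0, 0, 0, -0.2], [0, 0, 0.01, 0, 0, 0, -0.2], [0, 0, 0, 0, 0, 0, -0.2], [0, 0, 0, 0, 0, 0, -0.2]])

```text
t: 30.25
tcp_pos: [0.4433, 0.3701, 0.0887]
tool_rot: [1.0, -0.0, 0.001, -0.0]
force: [-0.3, 0.5, -0.8]
finger_gap: 0.483
gripper_force: 28.8
```

```bash
python3 - <<'E'
from m import *
print(manip.sense()['tcp_pos'])
def fit(P,x,y,z,R=.04):
    q=near(P,x,y,R,z-.006,z+.006)
    if len(q)>5:
        A=np.c_[2*q[:,:2],np.ones(len(q))]; c=np.linalg.lstsq(A,(q[:,:2]**2).sum(1),rcond=None)[0]; r=np.sqrt(c[2]+c[0]**2+c[1]**2)
        print(z,len(q),q.min(0).round(3)[:2],q.max(0).round(3)[:2],'fit',c[:2].round(4),r.round(4))
s=shot('scene');P,o,d=pts(s)
[fit(P,.441,.369,z,.03) for z in(.03,.035,.045,.06)]
m=cv2.inRange(cv2.cvtColor(s['image'],cv2.COLOR_RGB2HSV),(8,60,100),(28,255,255))>0
m&=(np.hypot(P[...,0]-.44,P[...,1]-.368)<.07)&(abs(P[...,2]-.006)<.006);xy=P[m][:,:2]
print(m.sum(),cv2.minAreaRect((xy*1000).astype(np.float32)))
E
```

```text
[0.44326002 0.37005731 0.08870154]
0.03 10 [0.424 0.35 ] [0.452 0.376] fit [0.4426 0.3689] 0.0192
0.035 38 [0.422 0.345] [0.461 0.38 ] fit [0.4435 0.3688] 0.0208
0.045 72 [0.422 0.345] [0.464 0.378] fit [0.4432 0.3677] 0.0203
0.06 72 [0.422 0.347] [0.46  0.381] fit [0.4431 0.3685] 0.0204
443 ((444.0404052734375, 370.225830078125), (64.89237976074219, 110.10204315185547), 11.332221984863281)
```

Emit:
drive_tool(plan=[[-0.0015, 0.0005, 0.01, 0, 0, 0, -0.2], [0, 0, 0.008, 0, 0, 0, -0.2], [0, 0, 0.0045, 0, 0, 0, -0.2], [0, 0, 0.001, 0, 0, 0, -0.2], [0, 0, 0, 0, 0, 0, -0.2], [0, 0, 0, 0, 0, 0, -0.2]])

```text
t: 30.9
tcp_pos: [0.4409, 0.3698, 0.0641]
tool_rot: [1.0, 0.0, 0.0, -0.0]
force: [-0.3, 0.4, -0.7]
finger_gap: 0.484
gripper_force: 28.8
```

Next: touch down, release, rise and return to the candle on the stand at (.444,-.012).

Emit:
drive_tool(plan=[[0, 0, 0.0012, 0, 0, 0, -0.2], [0, 0, 0, 0, 0, 0, -0.2], [0, 0, 0, 0, 0, 0, 0.0], [0, 0, 0, 0, 0, 0, 0.1], [0, 0, 0, 0, 0, 0, 0.2], [0, 0, 0, 0, 0, 0, 0.4], [0, 0, 0, 0, 0, 0, 0.4], [0, 0, -0.01, 0, 0, 0, 0.4], [0, 0, -0.02, 0, 0, 0, 0.4], [0, 0, -0.035, 0, 0, 0, 0.4]])

```text
t: 31.9
tcp_pos: [0.4394, 0.3688, 0.1272]
tool_rot: [1.0, -0.0, -0.002, 0.001]
force: [0.4, -0.9, 0.3]
finger_gap: 0.7
gripper_force: 0.0
```

Emit:
drive_tool(plan=[[0, 0, -0.04, 0, 0, 0, 0.4], [0, 0, -0.045, 0, 0, 0, 0.3], [0, 0, -0.045, 0, 0, 0, 0.2], [0, 0, -0.03, 0, 0, 0, 0.2], [0, 0.015, -0.01, 0, 0, 0, 0.2], [0, 0.035, 0, 0, 0, 0, 0.2], [0, 0.045, 0, 0, 0, 0, 0.2], [0, 0.045, 0, 0, 0, 0, 0.2], [0, 0.045, 0, 0, 0, 0, 0.2], [0, 0.045, 0, 0, 0, 0, 0.2]])

```text
t: 32.9
tcp_pos: [0.439, 0.1373, 0.2969]
tool_rot: [1.0, 0.0, -0.001, 0.0]
force: [0.5, -0.6, -0.2]
finger_gap: 0.598
gripper_force: 0.0
```

Emit:
drive_tool(plan=[[0, 0.045, 0, 0, 0, 0, 0.2], [0, 0.04, 0, 0, 0, 0, 0.2], [0, 0.03, 0, 0, 0, 0, 0.2], [0, 0.02, 0, 0, 0, 0, 0.2], [0, 0.01, 0, 0, 0, 0, 0.2], [0, 0, 0, 0, 0, 0, 0.2], [0, 0, 0, 0, 0, 0, 0.2]])

```text
t: 33.6
tcp_pos: [0.4401, -0.0048, 0.2975]
tool_rot: [1.0, -0.0, -0.001, -0.0]
force: [0.1, 0.9, -0.3]
finger_gap: 0.598
gripper_force: 0.0
```

```bash
python3 - <<'E'
from m import *
print(manip.sense()['tcp_pos'])
t=shot('top');P,o,d=pts(t);a=P[...,2]
q=near(P,.441,.369,.03,.1,.125); print('jar',len(q),len(q) and circ(q[:,:2]))
s=shot('scene');P,o,d=pts(s)
q=near(P,.444,-.012,.03,.0205,.04); print('candle',circ(q[:,:2]),q[:,2].max())
E
```

```text
[ 0.4401173  -0.00481603  0.2974916 ]
jar 231 (array([0.4404, 0.3704]), 0.0206)
candle (array([ 0.4448, -0.0138]), 0.0207) 0.028123460084088392
```

Emit:
drive_tool(plan=[[0.002, 0.004, 0.02, 0, 0, 0, 0.2], [0.002, 0.004, 0.035, 0, 0, 0, 0.2], [0, 0, 0.045, 0, 0, 0, 0.2], [0, 0, 0.045, 0, 0, 0, 0.2], [0, 0, 0.04, 0, 0, 0, 0.2], [0, 0, 0.03, 0, 0, 0, 0.2], [0, 0, 0.02, 0, 0, 0, 0.2], [0, 0, 0, 0, 0, 0, 0.2], [0, 0, 0, 0, 0, 0, 0.2]])

```text
t: 34.6
tcp_pos: [0.4449, -0.0126, 0.0629]
tool_rot: [1.0, 0.001, -0.0, -0.0]
force: [0.5, 0.3, 0.6]
finger_gap: 0.601
gripper_force: 0.0
```

Emit:
drive_tool(plan=[[-0.0005, 0, 0.015, 0, 0, 0, 0.2], [0, 0, 0.014, 0, 0, 0, 0.2], [0, 0, 0.007, 0, 0, 0, 0.2], [0, 0, 0, 0, 0, 0, 0.2], [0, 0, 0, 0, 0, 0, 0.0], [0, 0, 0, 0, 0, 0, -0.2], [0, 0, 0, 0, 0, 0, -0.5], [0, 0, 0, 0, 0, 0, -0.5], [0, 0, 0, 0, 0, 0, -0.5], [0, 0, 0, 0, 0, 0, -0.5]], newtons=25)

```text
t: 35.6
tcp_pos: [0.4448, -0.0134, 0.0279]
tool_rot: [1.0, -0.0, 0.001, 0.0]
force: [0.2, 0.7, 6.4]
finger_gap: 0.425
gripper_force: 24.9
```

Emit:
drive_tool(plan=[[0, 0, -0.01, 0, 0, 0, -0.5], [0, 0, -0.025, 0, 0, 0, -0.5], [0, 0, -0.025, 0, 0, 0, -0.5], [0.005, 0.01, -0.02, 0, 0, 0, -0.5], [0.012, 0.022, 0, 0, 0, 0, -0.5], [0.015, 0.03, 0, 0, 0, 0, -0.5], [0.015, 0.03, 0, 0, 0, 0, -0.5], [0.012, 0.02, 0, 0, 0, 0, -0.5], [0.005, 0.008, 0, 0, 0, 0, -0.5], [0, 0, 0, 0, 0, 0, -0.5]])

```text
t: 36.6
tcp_pos: [0.5088, -0.1342, 0.1074]
tool_rot: [1.0, -0.001, 0.001, 0.0]
force: [-0.5, 0.6, -0.3]
finger_gap: 0.426
gripper_force: 25.3
```

Emit:
drive_tool(plan=[[0, 0, 0, 0, 0, 0, -0.5], [0, 0, 0, 0, 0, 0, -0.5]])

```text
t: 36.8
tcp_pos: [0.507, -0.1317, 0.1068]
tool_rot: [1.0, 0.001, -0.001, -0.001]
force: [-0.3, -0.2, 0.2]
finger_gap: 0.429
gripper_force: 25.3
```

```bash
python3 - <<'E'
from m import *
print(manip.sense()['tcp_pos'])
for n in('top','scene'):
    s=shot(n);P,o,d=pts(s);Q=onplane(o,d,.006)
    m=cv2.inRange(cv2.cvtColor(s['image'],cv2.COLOR_RGB2HSV),(8,60,90),(28,255,255))>0
    m&=(np.hypot(Q[...,0]-.509,Q[...,1]+.133)<.06)&(abs(P[...,2]-.006)<.008);xy=Q[m][:,:2]
    print(n,m.sum(),cv2.minAreaRect((xy*1000).astype(np.float32)),xy.mean(0))
    q=near(P,.509,-.133,.04,.085,.125);q=q[q[:,2]<.105]; print(len(q))
E
```

```text
[ 0.50695995 -0.13173016  0.10681098]
top 0 ((0.0, 0.0), (0.0, 0.0), 0.0) [nan nan]
0
scene 990 ((510.2293395996094, -135.54971313476562), (81.37071990966797, 82.17650604248047), 73.7157211303711) [ 0.5092798  -0.13644637]
238<stdin>:7: RuntimeWarning: Mean of empty slice.
  ret = um.true_divide(
```

Emit:
drive_tool(plan=[[0.0025, 0.0023, 0.02, 0, 0, 0, -0.5], [0, 0, 0.025, 0, 0, 0, -0.5], [0, 0, 0.02, 0, 0, 0, -0.5], [0, 0, 0.01, 0, 0, 0, -0.5], [0, 0, 0.005, 0, 0, 0, -0.5], [0, 0, 0.002, 0, 0, 0, -0.5], [0, 0, 0, 0, 0, 0, -0.5], [0, 0, 0, 0, 0, 0, -0.5]])

```text
t: 37.7
tcp_pos: [0.5113, -0.1358, 0.0256]
tool_rot: [1.0, 0.0, 0.001, 0.0]
force: [0.4, -0.0, -0.4]
finger_gap: 0.429
gripper_force: 25.3
```

Emit:
drive_tool(plan=[[-0.0015, -0.0015, 0.001, 0, 0, 0, -0.5], [0, 0, 0.0015, 0, 0, 0, -0.5], [0, 0, 0, 0, 0, 0, -0.5], [0, 0, 0, 0, 0, 0, -0.5]])

```text
t: 38.1
tcp_pos: [0.5094, -0.134, 0.0239]
tool_rot: [1.0, 0.0, 0.001, 0.0]
force: [-1.2, 0.3, 10.0]
finger_gap: 0.428
gripper_force: 26.2
```

Touching. Releasing and backing off clear of the view.

Emit:
drive_tool(plan=[[0, 0, -0.001, 0, 0, 0, -0.1], [0, 0, 0, 0, 0, 0, 0.0], [0, 0, 0, 0, 0, 0, 0.2], [0, 0, 0, 0, 0, 0, 0.2], [0, 0, -0.015, 0, 0, 0, 0.2], [0, 0, -0.03, 0, 0, 0, 0.2], [0, 0, -0.045, 0, 0, 0, 0.2], [0, 0, -0.045, 0, 0, 0, 0.2], [0, 0, -0.045, 0, 0, 0, 0.2], [0, 0, -0.04, 0, 0, 0, 0.2]])

```text
t: 39.1
tcp_pos: [0.5091, -0.134, 0.2455]
tool_rot: [1.0, -0.0, 0.0, 0.0]
force: [2.0, -0.6, 0.3]
finger_gap: 0.601
gripper_force: 0.0
```

Emit:
drive_tool(plan=[[-0.01, 0.03, 0, 0, 0, 0, 0.2], [-0.02, 0.04, 0, 0, 0, 0, 0.2], [-0.03, 0.04, 0, 0, 0, 0, 0.2], [-0.03, 0.04, 0, 0, 0, 0, 0.2], [-0.03, 0.04, 0, 0, 0, 0, 0.2], [-0.03, 0.04, 0, 0, 0, 0, 0.2], [-0.03, 0.04, 0, 0, 0, 0, 0.2], [-0.03, 0.04, 0, 0, 0, 0, 0.2], [-0.03, 0.04, 0, 0, 0, 0, 0.2], [-0.02, 0.02, 0, 0, 0, 0, 0.2]])

```text
t: 40.1
tcp_pos: [0.2468, -0.5075, 0.2432]
tool_rot: [1.0, -0.001, -0.0, 0.001]
force: [0.4, -1.3, 0.2]
finger_gap: 0.6
gripper_force: 0.0
```

Emit:
drive_tool(plan=[[0, 0, 0, 0, 0, 0, 0.2], [0, 0, 0, 0, 0, 0, 0.2], [0, 0, 0, 0, 0, 0, 0.2]])

```text
t: 40.4
tcp_pos: [0.2498, -0.5027, 0.243]
tool_rot: [1.0, 0.0, -0.0, -0.001]
force: [0.1, -0.6, 0.2]
finger_gap: 0.601
gripper_force: 0.0
```

```bash
python3 - <<'E'
from m import *
s=shot('top');P,o,d=pts(s);Q=onplane(o,d,.006)
cork=cv2.inRange(cv2.cvtColor(s['image'],cv2.COLOR_RGB2HSV),(8,60,100),(28,255,255))>0
for n,x,y,z0,z1 in(('mill/round',.4387,.2324,.12,.18),('candle/square',.509,-.133,.014,.03),('shaker/hex',.446,-.247,.085,.11),('jar/oblong',.441,.369,.1,.125),('cup',.505,.111,.15,.18)):
    q=near(P,x,y,.06,z0,z1)
    m=cork&(np.hypot(Q[...,0]-x,Q[...,1]-y)<.06)&(abs(P[...,2]-.006)<.006)
    r=cv2.minAreaRect((Q[m][:,:2]*1000).astype(np.float32)) if m.any() else 0
    print(n,circ(q[:,:2]),r)
im=s['image'][130:260,100:420,::-1]; cv2.imwrite('pics/j.png',cv2.resize(im,(800,325),interpolation=2))
E
```

```text
mill/round (array([0.4377, 0.2324]), 0.0253) ((439.215087890625, 234.74099731445312), (85.0608901977539, 90.271240234375), 9.63486385345459)
candle/square (array([ 0.5086, -0.1331]), 0.0188) ((509.7538757324219, -133.12710571289062), (81.86222839355469, 82.1620101928711), 73.76139068603516)
shaker/hex (array([ 0.4453, -0.2433]), 0.0163) ((445.7378845214844, -246.55813598632812), (87.0191650390625, 94.34133911132812), 51.27417755126953)
jar/oblong (array([0.4409, 0.3705]), 0.0207) ((441.6350402832031, 369.50323486328125), (63.31096267700195, 104.88701629638672), 11.373111724853516)
cup (array([0.5068, 0.1116]), 0.0434) ((477.8315734863281, 120.8482437133789), (47.75738525390625, 8.22132682800293), 79.35667419433594)
```

View pics/j.png

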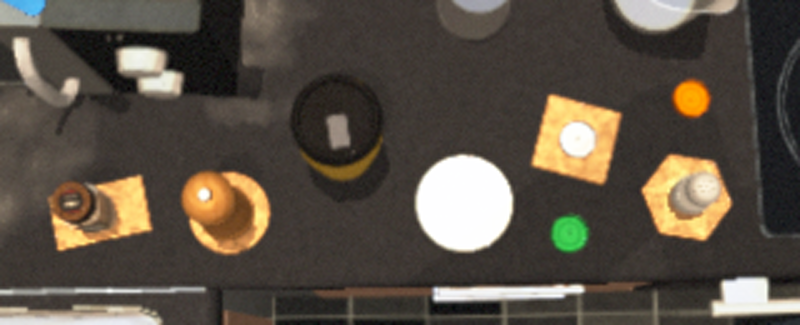

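The picture shows everything upright and centred within about 3 mm: jar on oblong (85,210), mill on round (225,210), candle on square (577,138) and shaker on hexagon (690,195). The cup is where it was at (340,125), and the stand is empty. Handing in.

```bash
python3 -c "from station import manip; print(manip.sign_off())"
```

```text
the job is handed in; nothing more can be done
None
```

The mill, tea light, glass shaker and spice jar each stand upright on their own mats, centred to within about 3 mm; the travel cup was not moved, and I handed the job in at about 40 s of the 141 s limit.

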